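Unbolt the chilled radish chest and hold its lid up with the side lever

TASK

Nothing is to be gripped or lifted here, only pushed and pressed with the fingertips. Push the slide bolt on the front ledge of the steel chest all the way back, clear of the lid, then press the paddle at the long end of the chest's side lever all the way down so that the heavy lid swings up, and finish while still holding the lever down there with the lid open. Raise the lid by the lever only, never by hand, and leave the jar, tub, bowl, carton and tongs on the counter where they are.

Things in the scene. Friction and masses are not known exactly. Their poses are not given: they have to be found in the camera images.
- chest: Stainless chilled chest fixed to the counter, 280 (its x) by 280 (its y) by 150 mm high; origin at the centre of its underside, z up. Its front looks along its own -x; its lever is on its own right side (-y). A fixed ledge along the front's top (x -140 to -82 mm, top at z 150 mm) carries the slide bolt; the lid lies behind it.
- lever_pivot (a point): Pivot of the side lever, at x -30, y -172, z 112 mm in the chest's frame; axes as the chest's. The lever is a straight flat steel bar, 12 mm thick, 22 mm high, in the plane y = -172 mm: the short end (95 mm) goes back under a roller on the lid's side, the long end runs 250 mm forward, past the chest's front, sloping up 0.26 rad at rest, and carries the paddle.
- lid (a joint): Lid angle, rad: 0 shut, grows as the lid's front edge rises; about 0.48 with the lever fully down.
- lever (a joint): Lever angle, rad: 0 at rest (long end up), 0.55 with the long end pressed down to its stop; about 7 to 15 N down on the paddle is needed to carry the lid. With the bolt still over the lid it gives only a little.
- paddle_top (a point): Centre of the rubber top of the paddle on the lever's long end (plate 56 mm along the lever, 60 wide, 10 thick): press here; z out of the face. About 199 mm above the counter at rest, 56 mm at the lever's stop, clear counter beneath. It moves on a circle of radius 263 mm about the pivot: the line from pivot to it rises 0.337 rad above level towards the chest's -x at rest and turns down by the lever angle.
- bolt (a joint): Travel of the slide bolt, m: about 0 when shot over the lid (starts at 0 to 0.006), 0.040 when fully back at its stop. It moves along the chest's own -x (towards the front, away from the lid). It stays where it is left; about 3 N moves it. It is clear of the lid beyond about 0.024.
- bolt_knob (a point): Top centre of the bolt's upright round knob, 204 mm above the counter, moving with the bolt. The knob is 20 mm in diameter and 18 mm high, on a 12 mm stem; its top is 49 mm above the lid. Push on the side that looks to the lid (chest +x), towards the chest's -x; the lid's flat top is clear behind it.
- jar: Closed glass jar, 66 mm diameter, 95 mm high, standing in front of the chest near the paddle; origin at the centre of its foot. To stay put.
- tub: Closed white plastic tub, 72 mm diameter, 60 mm high, beside the lever on its outer side; origin at the centre of its foot. To stay put.
- bowl: Steel bowl, 150 mm diameter, 55 mm high; origin under its centre. To stay put.
- pack: Small carton, 130 by 85 by 45 mm; origin at the centre of its underside. To stay put.
- tongs: Steel serving tongs lying flat, about 250 mm long, 10 mm high; origin near the middle, on the counter. To stay put.
- lid_front (a point): Middle of the upper front edge of the heavy insulated stainless lid (about 3.2 kg, hidden +/-20 %; 211 mm deep, 288 wide, 24 thick, no handle). When shut it lies at chest x -77 mm, 155 mm above the counter. The lid's hinge line lies at chest x 135, z 143 mm. Its weight pushes the lever back up when the lever is let go.

How it is judged:
By the outcome, as a careful person would: the job done as asked, in the order asked, and still so for the second after the job is handed in, while the arm keeps its last pose, push and grip.
It also fails if it takes over 58 s, if anything falls off the work surface, if the arm or the gripper's body presses on something with over 40 N, if the wrist force passes 120 N, or if a joint passes its speed limit or range.

ROBOT

A 7-joint arm with a two-finger parallel gripper is mounted at the origin on the work surface. World frame = base frame: x ahead of the robot, y to its left, z up, the work surface at z = 0. Lengths are in m, angles in rad, forces in N, time in s.
With the tool pointing down it reaches from about 0.425 to 1.025 m from the base axis. Payload 9.4 kg.
Tool frame: the origin (TCP) lies midway between the tips of the shut fingers; the grasp point (between the pads) lies arm.grasp_offset behind it (arm.grasp_offset is the distance from the TCP to the grasp point, in m); z points along the fingers, y is the direction in which the jaws open and shut (so a half turn about z gives the same grasp; the last joint's range is limited). The gripper opens to 93 mm and grips with 3 to 60 N. Pads are 15 mm wide; open, the fingers measure 128 mm over their backs; the gripper's body (75 mm by 188 mm) begins 65 mm behind the grasp point.
Start: joints at [-1.389, 0.599, -0.003, 1.599, 0.002, 0.943, -0.08], TCP at [0.186, 0.701, 0.181] pointing down, gripper open.
Joint ranges: [-2.57, 2.57], [-0.35, 1.97], [-1.29, 1.29], [0.11, 2.56], [-1.05, 4.19], [0.11, 1.86], [-2.63, 2.63]. Speed limits (rad/s): [2.22, 2.22, 3.01, 3.01, 3.14, 3.14, 3.14].

INTERFACE

Orientations are given as a unit quaternion [x, y, z, w].
In Python, from workcell import arm gives the robot as it stands.
- The arm moves only by the tool jog_arm, never from a script. Its arguments are lists of equal length, an entry for each row: "delta_pos": the shift along the tool's x, y, z in mm, a list of three; "turn": the turn about the tool's z in rad; "jaw": the closure in counts, from 0 (fully open) to 255 (shut). In form: {"delta_pos": [[dx, dy, dz], ...], "turn": [turn, ...], "jaw": [jaw, ...]}. A call has 1 to 10 rows; each row shifts and turns the commanded pose from where the row before left it, along the tool's axes as they then stand; what a row does not reach is not made up. A row lasts 1/12 s, in which the tool goes at most 41.7 mm and 7.16 degrees, less where a joint would pass 70% of its speed; a pose out of reach is approached as far as the arm can. A call with a gripper value outside its range is refused whole. The fingers move at their own pace and stop on an object; "newtons" is the grip in N (left out, the last holds). Time passes only in rows, so rows that do not move let the fingers close. It gives the time, the measured TCP pose, the force and the opening at its end, in the units of the state.
- arm.get_state(): the state, without advancing time (a new reading comes with each control period).
- arm.capture(name): name is "scene" or "top" or "wrist"; returns the picture (480x640x3 uint8, red, green, blue); there is no depth.
- arm.camera_params(name): a dict with "camera_matrix" (3x3 intrinsics, pixels), "world_from_camera" (4x4, takes a point from camera to world coordinates). Camera axes: x right, y up, looking along -z (the intrinsics and any distortion apply to the point x, -y, -z); pixel columns grow to the right and rows downward; lengths in m; the calibration is good to about 2 mm. A picture is of the moment at which its call begins: read the wrist's pose just before it. camera_params takes no time and is no camera call; for the wrist camera it gives the pose at the moment of the call.
- arm.job_done(): hands the job in, once; it reports no verdict.
The state is a dict: "time_s": time; "joints": joint angles; "joint_velocities": joint speeds; "tau": joint torques, N m; "tool_pos": TCP position; "eef_rot": TCP orientation; "wrist_force": force on the tool from outside, world axes, zero at the start; "moment": the same for the moment, N m; "opening": finger opening in m.
Only numpy, scipy, OpenCV 4.12 (cv2) and the standard library are available. Lean on these libraries where they do the work, as an engineer would, in place of code of your own. Each camera call takes 0.05 s, during which the arm holds its last target.

## Working session

There is one attempt and no reset: what is moved stays moved. The work goes in short steps, Python scripts to look and compute and a tool call to move; the robot and the scene stay as the last step left them, time stands still between calls to the robot, and variables do not carry over. Pictures are saved under pics/ and viewed, and the job is handed in when it is done.

Besides the shell and the picture viewer there is one more tool, called after "Call:" as name([rows], argument=value, ...), one row to a line, values as JSON. jog_arm: Moves the arm, as the interface text tells. Its arguments: {"type":"object","properties":{"delta_pos":{"type":"array"},"turn":{"type":"array"},"jaw":{"type":"array"},"newtons":{"type":"number"}},"required":["delta_pos","turn","jaw"]}

```bash
mkdir -p pics; ls; python3 - <<'E'
from workcell import arm
import cv2,numpy as np
np.set_printoptions(precision=4,suppress=True)
for n in ["scene","top","wrist"]:
    p=arm.camera_params(n); im=arm.capture(n); cv2.imwrite(f"pics/{n}0.png",im[:,:,::-1]); print(n,{k:np.array(v) if not isinstance(v,str) else v for k,v in p.items()})
print(arm.get_state(), arm.grasp_offset)
E
```

```text
pics
scene {'camera_matrix': array([[560.1577,   0.    , 320.4677],
       [  0.    , 560.1577, 243.1043],
       [  0.    ,   0.    ,   1.    ]]), 'world_from_camera': array([[ 0.7812, -0.5297,  0.3303,  1.0827],
       [ 0.6242,  0.6585, -0.4204, -0.6461],
       [ 0.0052,  0.5346,  0.8451,  1.3939],
       [ 0.    ,  0.    ,  0.    ,  1.    ]])}
top {'camera_matrix': array([[515.0625,   0.    , 317.1511],
       [  0.    , 515.0625, 233.945 ],
       [  0.    ,   0.    ,   1.    ]]), 'world_from_camera': array([[-0.0843,  0.975 , -0.2055,  0.3492],
       [-0.9964, -0.0835,  0.0125, -0.0456],
       [-0.005 ,  0.2058,  0.9786,  1.3533],
       [ 0.    ,  0.    ,  0.    ,  1.    ]])}
wrist {'camera_matrix': array([[365.3011,   0.    , 322.5326],
       [  0.    , 365.3011, 236.7054],
       [  0.    ,   0.    ,   1.    ]]), 'world_from_camera': array([[ 0.2558, -0.931 , -0.2603,  0.1129],
       [ 0.9667,  0.2457,  0.0713,  0.7206],
       [-0.0025, -0.2699,  0.9629,  0.3844],
       [ 0.    ,  0.    ,  0.    ,  1.    ]])}
{'time_s': 0.15, 'joints': array([-1.3888,  0.5999, -0.0025,  1.5999,  0.0018,  0.9429, -0.0798]), 'joint_velocities': array([-0.    , -0.0032,  0.0001, -0.0025,  0.0001, -0.0015,  0.0002]), 'tau': array([  0.0032, -76.5588,   1.4993, -25.2565,  -0.0523,   0.0148,
         0.0001]), 'tool_pos': array([0.1854, 0.7005, 0.1802]), 'eef_rot': array([ 0.129 ,  0.9916, -0.0006, -0.    ]), 'wrist_force': array([ 0.3318, -0.3727, -0.3611]), 'moment': array([ 0.0418, -0.017 ,  0.0481]), 'opening': 0.09279521357060354} 0.0188
```

View pics/scene0.png

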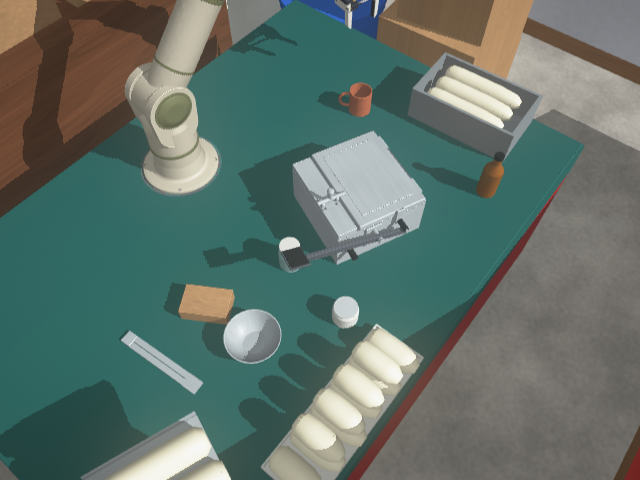

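View pics/top0.png

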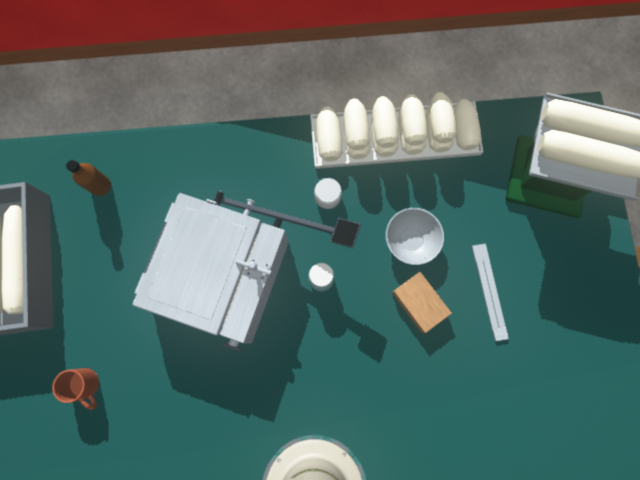

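View pics/wrist0.png

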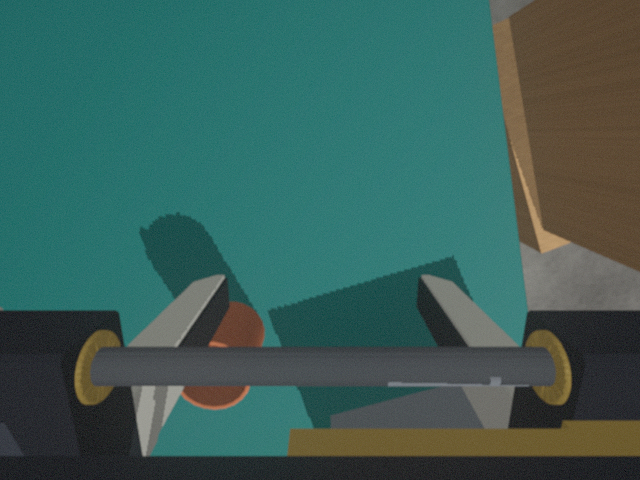

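```bash
cat > h.py <<'E'
import numpy as np,cv2
np.set_printoptions(precision=4,suppress=True)
from workcell import arm
def P(n):
    p=arm.camera_params(n); return np.array(p["camera_matrix"]),np.array(p["world_from_camera"])
def plane(n,u,v,z,cp=None):
    K,T=cp or P(n); d=T[:3,:3]@np.array([(u-K[0,2])/K[0,0],-(v-K[1,2])/K[1,1],-1]); o=T[:3,3]
    return o+d*(z-o[2])/d[2]
def proj(n,X,cp=None):
    K,T=cp or P(n); c=T[:3,:3].T@(np.array(X)-T[:3,3]); return np.array([K[0,2]+K[0,0]*c[0]/-c[2],K[1,2]-K[1,1]*c[1]/-c[2]])
def tri(obs):
    A=np.zeros((3,3));b=np.zeros(3)
    for n,u,v in obs:
        K,T=P(n); d=T[:3,:3]@np.array([(u-K[0,2])/K[0,0],-(v-K[1,2])/K[1,1],-1]); d/=np.linalg.norm(d); M=np.eye(3)-np.outer(d,d); A+=M;b+=M@T[:3,3]
    return np.linalg.solve(A,b)
E
python3 - <<'E'
import cv2
a=cv2.imread("pics/top0.png")[170:360,120:380]; cv2.imwrite("pics/topc.png",cv2.resize(a,None,fx=3,fy=3,interpolation=cv2.INTER_CUBIC))
a=cv2.imread("pics/scene0.png")[120:320,240:440]; cv2.imwrite("pics/scenec.png",cv2.resize(a,None,fx=3,fy=3,interpolation=cv2.INTER_CUBIC))
E
```

```text
(no output)
```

View pics/topc.png

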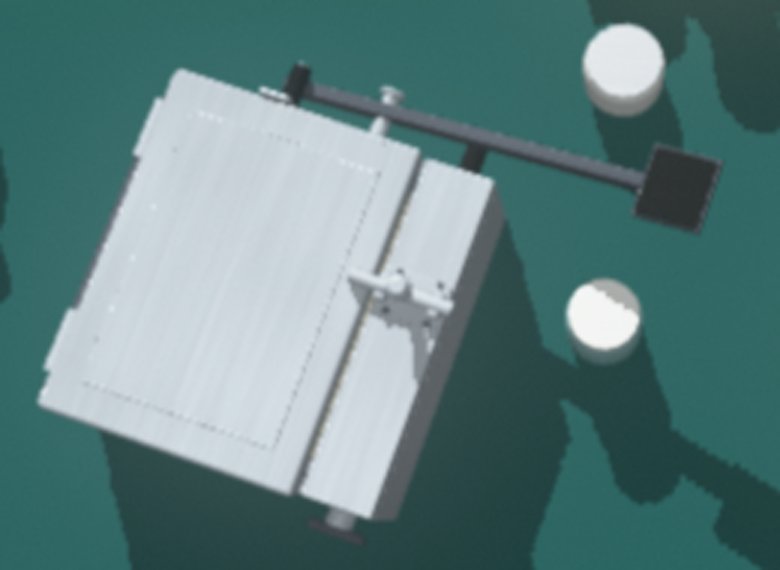

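View pics/scenec.png

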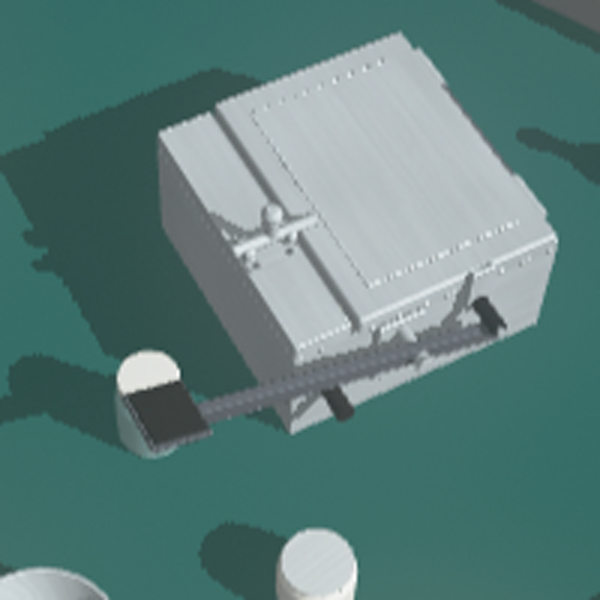

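```bash
python3 - <<'E'
from h import *
t=lambda x,y:(120+x/3,170+y/3); s=lambda x,y:(240+x/3,120+y/3)
FR=plane("top",*t(494,180),.15); FL=plane("top",*t(375,518),.15); print("top FR FL",FR,FL,np.linalg.norm(FR-FL))
FRs=plane("scene",*s(297,360),.15); FLs=plane("scene",*s(160,132),.15); print("scene",FRs,FLs,np.linalg.norm(FRs-FLs))
K=tri([("top",*t(397,281)),("scene",*s(272,210))]); print("knob tri",K, plane("top",*t(397,281),.204),plane("scene",*s(272,210),.204))
Pd=tri([("top",*t(678,188)),("scene",*s(167,413))]);print("paddle",Pd,plane("top",*t(678,188),.199),plane("scene",*s(167,413),.199))
for A,B in((FR,FL),(FRs,FLs)):
    ey=(B-A)/np.linalg.norm(B-A); ex=np.array([ey[1],-ey[0],0]); yaw=np.arctan2(ex[1],ex[0]); m=(A+B)/2; c=m+.14*ex; 
    R=np.column_stack([ex,ey]); 
    f=lambda p:R.T@(p-c)
    print("yaw",yaw,"c",c,"knob",f(K),"paddle",f(Pd), "pred paddle", c+R@np.array([-.03-.263*np.cos(.337),-.172]))
print("jar",plane("top",*t(603,313),.095),"tub",plane("top",*t(623,62),.06),"lidrear",plane("top",*t(180,72),.155),plane("top",*t(40,403),.155))
E
```

```text
top FR FL [0.6182 0.0157 0.15  ] [0.3628 0.125  0.15  ] 0.2777844997173807
scene [0.6285 0.0109 0.15  ] [0.3669 0.1346 0.15  ] 0.28934847413518
knob tri [0.5349 0.0915 0.2071] [0.5349 0.0912 0.204 ] [0.5339 0.0942 0.204 ]
paddle [ 0.5914 -0.1245  0.1958] [ 0.589  -0.1263  0.199 ] [ 0.5943 -0.1237  0.199 ]
yaw 1.1665883776552877 c [0.5456 0.1991 0.15  ] knob [-0.1031 -0.0325] paddle [-0.2795 -0.1694] pred paddle [ 0.5943 -0.1243  0.15  ]
yaw 1.1291014685167664 c [0.5576 0.1993 0.15  ] knob [-0.1071 -0.0256] paddle [-0.2782 -0.169 ] pred paddle [ 0.5941 -0.1257  0.15  ]
jar [ 0.5117 -0.0624  0.095 ] tub [ 0.7336 -0.0991  0.06  ] lidrear [0.7277 0.2616 0.155 ] [0.4713 0.3773 0.155 ]
```

Call:
jog_arm([
  [0,0,-20],
  [0,0,-20],
  [0,0,-20],
  [0,0,-20],
  [0,0,-20],
  [0,0,-20],
  [0,0,-20],
  [0,0,-20],
  [0,0,0],
  [0,0,0],
], turn=[0.124,0.124,0.124,0.124,0.124,0.124,0.124,0.124,0.124,0.124], jaw=[255,255,255,255,255,255,255,255,255,255], newtons=20)

```text
time_s: 0.98
tool_pos: [0.1857, 0.7013, 0.3423]
eef_rot: [0.683, 0.73, 0.001, -0.001]
wrist_force: [0.1, 0.2, -0.3]
opening: 0.0312
```

Call:
jog_arm([
  [0,0,0],
  [0,0,0],
  [0,0,0],
  [0,0,0],
  [0,0,0],
], turn=[0.124,0.124,0.124,0.124,0], jaw=[255,255,255,255,255])

```text
time_s: 1.4
tool_pos: [0.1852, 0.7008, 0.3403]
eef_rot: [0.841, 0.54, -0.0, 0.0]
wrist_force: [-0.3, 0.1, -0.6]
opening: 0.0011
```

Call:
jog_arm([
  [-16,24,0],
  [-16,24,0],
  [-16,24,0],
  [-16,24,0],
  [-16,24,0],
  [-16,24,0],
  [-16,24,0],
  [-16,24,0],
  [-16,24,0],
  [-16,24,0],
], turn=[0,0,0,0,0,0,0,0,0,0], jaw=[255,255,255,255,255,255,255,255,255,255])

```text
time_s: 2.23
tool_pos: [0.339, 0.4549, 0.3409]
eef_rot: [0.839, 0.545, 0.0, 0.0]
wrist_force: [-0.5, -0.1, 0.0]
opening: 0.0002
```

Call:
jog_arm([
  [-16,24,0],
  [-16,24,0],
  [-16,24,0],
  [-16,24,0],
  [-16,24,0],
  [-16,24,0],
  [-16,24,0],
  [-16,24,0],
  [-16,24,0],
  [-16,24,0],
], turn=[0,0,0,0,0,0,0,0,0,0], jaw=[255,255,255,255,255,255,255,255,255,255])

```text
time_s: 3.07
tool_pos: [0.4919, 0.2104, 0.3409]
eef_rot: [0.839, 0.545, 0.0, 0.0]
wrist_force: [0.2, -0.3, 0.0]
opening: 0.0004
```

Call:
jog_arm([
  [-12,24,0],
  [-12,24,0],
  [-10,24,0],
  [-10,10,0],
  [0,0,0],
  [0,0,0],
], turn=[0,0,0,0,0,0], jaw=[255,255,255,255,255,255])

```text
time_s: 3.57
tool_pos: [0.5479, 0.1374, 0.3407]
eef_rot: [0.84, 0.543, -0.0, -0.0]
wrist_force: [0.8, 0.2, 0.1]
opening: 0.0005
```

```bash
python3 - <<'E'
from h import *
print(arm.get_state()["tool_pos"],arm.get_state()["eef_rot"],arm.get_state()["joints"])
cp=P("wrist"); np.save("cpw1.npy",np.array([cp[0].tolist(),cp[1][:3,:3].tolist(),[cp[1][:3,3].tolist()]*3]))
for n in("wrist","top"):
    cv2.imwrite(f"pics/{n}1.png",arm.capture(n)[:,:,::-1])
E
```

```text
[0.5479 0.1374 0.3407] [ 0.8397  0.543  -0.0002 -0.0001] [-0.8484  0.2929  0.6747  1.7913 -0.2009  1.1273 -0.5305]
```

View pics/wrist1.png

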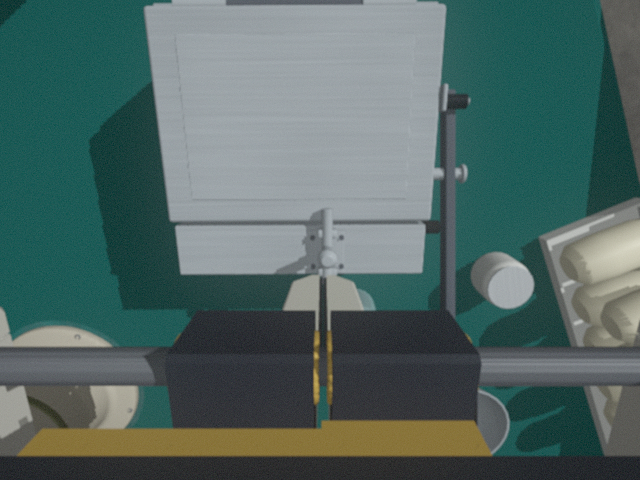

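View pics/top1.png

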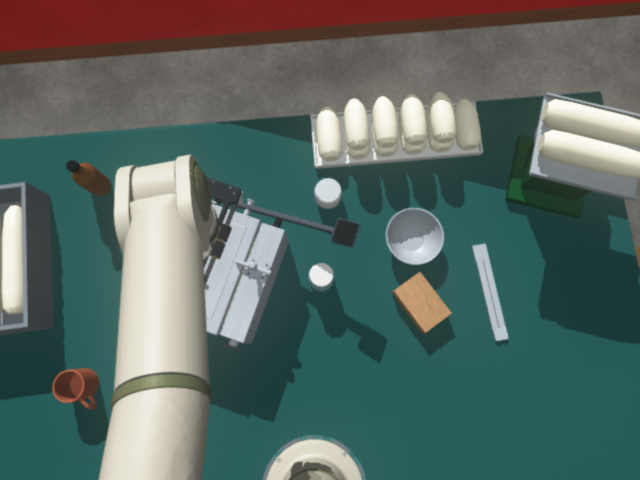

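```bash
python3 - <<'E'
from h import *
k=plane("wrist",328,258,.204); print("knob",k)
a=plane("wrist",180,274,.15);b=plane("wrist",424,271,.15);print(a,b)
ey=(a-b)/np.linalg.norm(a-b);ex=np.array([ey[1],-ey[0],0]);print("yaw",np.arctan2(ex[1],ex[0]),np.linalg.norm(a-b)); m=(a+b)/2;print("knob in chest",(k-m)@ex-.14,(k-m)@ey)
R=cv2.Rodrigues  
q=arm.get_state();
from scipy.spatial.transform import Rotation as Ro
M=Ro.from_quat(q["eef_rot"]).as_matrix(); print("knob rel tool mm",1e3*M.T@(k-q["tool_pos"]), 1e3*M.T@(np.array([.535,.092,.204])-q["tool_pos"]), "paddle",1e3*M.T@(np.array([.5925,-.1247,.198])-q["tool_pos"]))
E
```

```text
knob [0.5347 0.0986 0.204 ]
[0.3637 0.1333 0.15  ] [0.6225 0.0215 0.15  ]
yaw 1.16294705232369 0.2818867773863735
knob in chest -0.10409698548753091 -0.02975970425331192
knob rel tool mm [-42.1644   4.9589 136.6645] [-48.0428   7.9706 136.6616] paddle [-222.3175  149.0198  142.5392]
```

Call:
jog_arm([
  [0,6,20],
  [0,0,20],
  [0,0,20],
  [0,0,20],
  [0,0,20],
  [0,0,15],
  [0,0,12],
  [0,0,5],
  [0,0,0],
  [0,0,0],
], turn=[0,0,0,0,0,0,0,0,0,0], jaw=[255,255,255,255,255,255,255,255,255,255])

```text
time_s: 4.5
tool_pos: [0.5534, 0.1362, 0.2092]
eef_rot: [0.84, 0.543, 0.0, -0.0]
wrist_force: [1.2, -0.9, -0.8]
opening: 0.0001
```

```bash
python3 - <<'E'
from h import *
for n in("wrist","scene"):
    cv2.imwrite(f"pics/{n}2.png",arm.capture(n)[:,:,::-1])
a=cv2.imread("pics/scene2.png")[120:320,240:440]; cv2.imwrite("pics/scenec2.png",cv2.resize(a,None,fx=3,fy=3,interpolation=cv2.INTER_CUBIC))
E
```

```text
(no output)
```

View pics/scenec2.png

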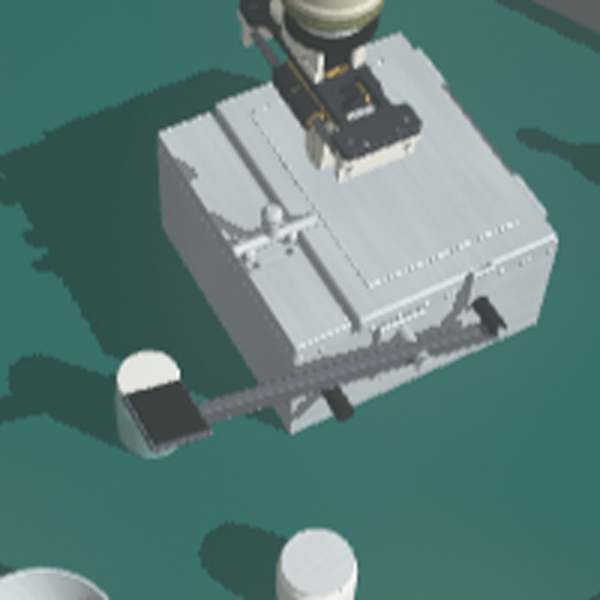

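View pics/wrist2.png

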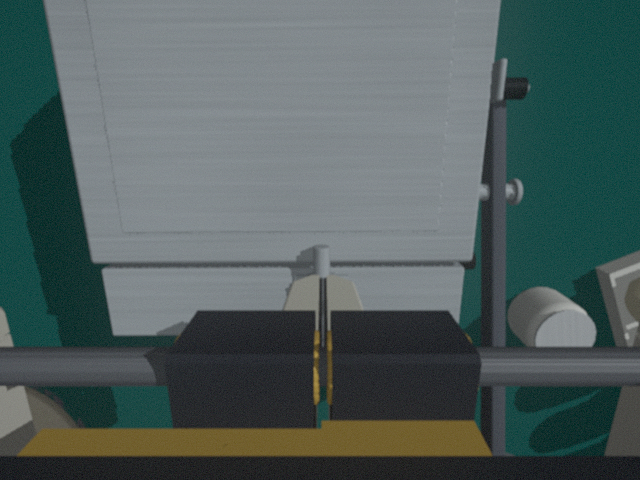

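Call:
jog_arm([
  [0,0,8],
  [0,0,8],
  [0,0,6],
  [-4,0,0],
  [-4,0,0],
  [-4,0,0],
  [-4,0,0],
  [-4,0,0],
  [-4,0,0],
  [-4,0,0],
], turn=[0,0,0,0,0,0,0,0,0,0], jaw=[255,255,255,255,255,255,255,255,255,255])

```text
time_s: 5.43
tool_pos: [0.5419, 0.1095, 0.187]
eef_rot: [0.84, 0.542, 0.0, 0.0]
wrist_force: [-0.6, -0.6, -0.2]
opening: 0.0009
```

Call:
jog_arm([
  [-4,0,0],
  [-4,0,0],
  [-4,0,0],
  [-4,0,0],
  [-4,0,0],
], turn=[0,0,0,0,0], jaw=[255,255,255,255,255])

```text
time_s: 5.85
tool_pos: [0.5336, 0.0913, 0.1869]
eef_rot: [0.84, 0.543, 0.0, 0.0]
wrist_force: [-0.1, -0.2, -1.1]
opening: 0.0005
```

```bash
python3 - <<'E'
from h import *
for n in("scene","top"):
    cv2.imwrite(f"pics/{n}3.png",arm.capture(n)[:,:,::-1])
print(arm.get_state()["wrist_force"],arm.get_state()["tool_pos"])
a=cv2.imread("pics/scene3.png")[150:270,270:390]; b=cv2.imread("pics/top3.png")[200:320,180:300];cv2.imwrite("pics/c3.png",np.hstack([cv2.resize(i,(400,400),interpolation=cv2.INTER_CUBIC) for i in (a,b)]))
E
```

```text
[ 0.0233 -0.5821 -0.5582] [0.5335 0.0909 0.1869]
```

View pics/c3.png

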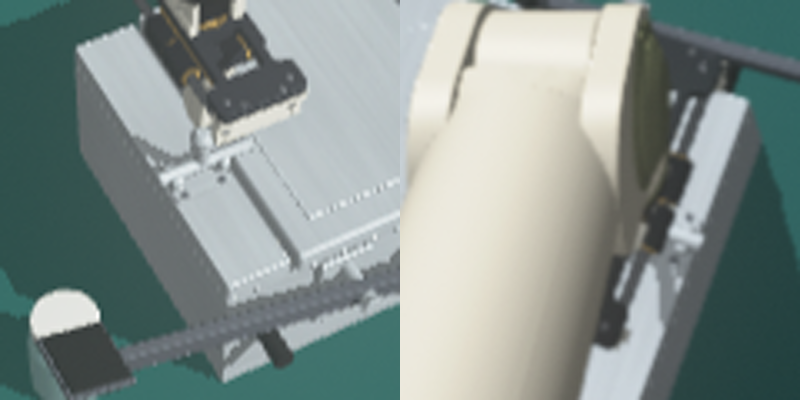

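```bash
python3 - <<'E'
from h import *
s=arm.get_state()["tool_pos"]
print("tcp in scene",proj("scene",s),"in crop",(proj("scene",s)-[270,150])*400/120)
for n in [0,2,3]:
    a=cv2.imread(f"pics/scene{n}.png")[170:220,300:370]; cv2.imwrite(f"pics/k{n}.png",cv2.resize(a,None,fx=6,fy=6,interpolation=cv2.INTER_CUBIC))
cv2.imwrite("pics/k.png",np.vstack([cv2.resize(cv2.imread(f"pics/k{n}.png"),None,fx=.65,fy=.65) for n in (0,3)]))
E
```

```text
tcp in scene [329.6566 194.569 ] in crop [198.8552 148.5634]
```

View pics/k.png

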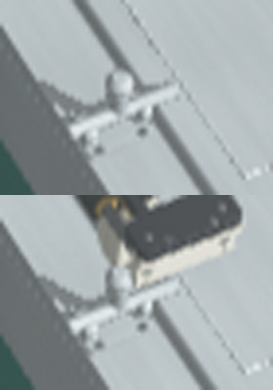

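Call:
jog_arm([
  [-3,0,0],
  [-3,0,0],
  [0,0,0],
], turn=[0,0,0], jaw=[255,255,255])

```text
time_s: 6.2
tool_pos: [0.531, 0.0856, 0.1868]
eef_rot: [0.84, 0.542, -0.0, 0.0]
wrist_force: [-0.2, -0.4, -0.1]
opening: 0.0008
```

Call:
jog_arm([
  [-3,0,0],
  [-3,0,0],
  [0,0,0],
], turn=[0,0,0], jaw=[255,255,255])

```text
time_s: 6.45
tool_pos: [0.5285, 0.0801, 0.1869]
eef_rot: [0.84, 0.542, -0.0, 0.0]
wrist_force: [0.3, -0.2, 0.3]
opening: 0.0002
```

```bash
python3 - <<'E'
from h import *
cv2.imwrite("pics/scene4.png",arm.capture("scene")[:,:,::-1])
print(arm.get_state()["wrist_force"],arm.get_state()["tool_pos"])
cv2.imwrite("pics/k4.png",np.vstack([cv2.resize(cv2.imread(f"pics/scene{n}.png")[170:220,300:370],None,fx=6,fy=6,interpolation=cv2.INTER_CUBIC) for n in (0,4)]))
E
```

```text
[-1.1271 -0.5108  0.4818] [0.5287 0.0804 0.1869]
```

View pics/k4.png

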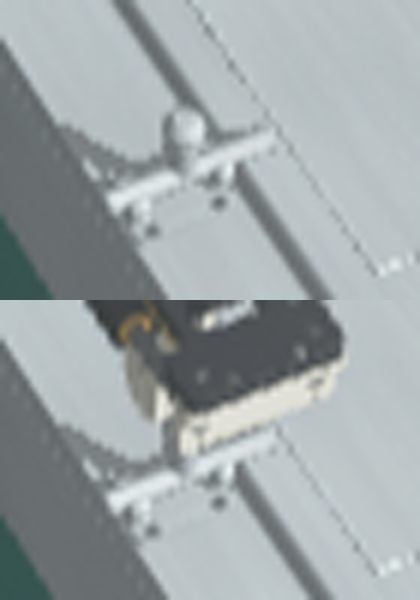

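```bash
python3 - <<'E'
from h import *
s=arm.get_state()["tool_pos"]
print(proj("scene",s), proj("scene",s+[0,0,.1]))
cp=P("wrist");print(proj("wrist",s),proj("wrist",[.535,.094,.204]))
cv2.imwrite("pics/wrist4.png",arm.capture("wrist")[:,:,::-1])
cv2.imwrite("pics/s4.png",cv2.resize(cv2.imread("pics/scene4.png")[100:240,250:410],None,fx=5,fy=4.25,interpolation=cv2.INTER_CUBIC))
E
```

```text
[325.8402 196.1235] [326.3623 172.3041]
[323.4015 265.9015] [323.7508 250.7188]
```

View pics/s4.png

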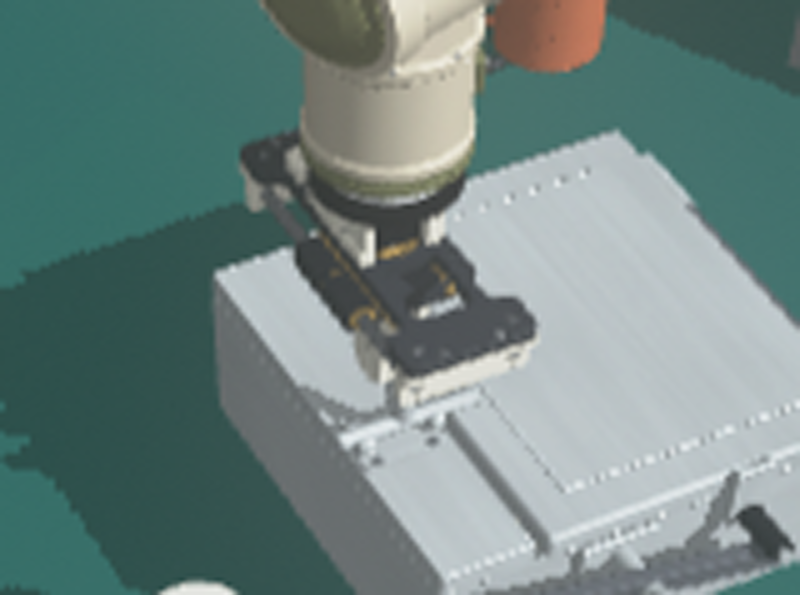

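View pics/wrist4.png

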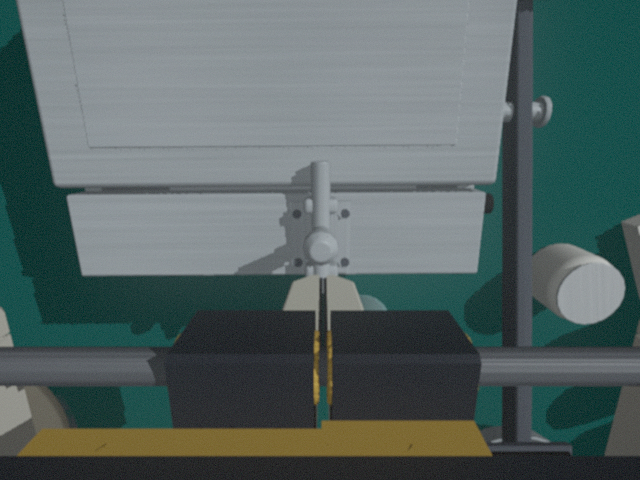

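```bash
python3 - <<'E'
from h import *
from scipy.spatial.transform import Rotation as Ro
q=arm.get_state();M=Ro.from_quat(q["eef_rot"]).as_matrix();K,T=P("wrist")
o=M.T@(T[:3,3]-q["tool_pos"])*1e3;print("cam in tool",o)
for (u,v) in [(323,278),(298,278),(350,278),(285,308),(362,308),(320,246)]:
    d=M.T@T[:3,:3]@np.array([(u-K[0,2])/K[0,0],-(v-K[1,2])/K[1,1],-1])
    for x in (-7.5,0,7.5,10): 
        p=o+d*(x-o[0])/d[0]; print((u,v),x,p)
# knob
print("knob",plane("wrist",320,246,.204))
E
```

```text
cam in tool [  75.4042   -0.6333 -204.3124]
(323, 278) -7.5 [-7.5    -0.2461 -0.523 ]
(323, 278) 0 [  0.      -0.2811 -18.959 ]
(323, 278) 7.5 [  7.5     -0.3161 -37.395 ]
(323, 278) 10 [ 10.      -0.3278 -43.5403]
(298, 278) -7.5 [ -7.5    -15.2072  -0.5173]
(298, 278) 0 [  0.     -13.8888 -18.9538]
(298, 278) 7.5 [  7.5    -12.5703 -37.3903]
(298, 278) 10 [ 10.     -12.1309 -43.5358]
(350, 278) -7.5 [-7.5    15.9123 -0.5291]
(350, 278) 0 [  0.      14.4155 -18.9645]
(350, 278) 7.5 [  7.5     12.9187 -37.4   ]
(350, 278) 10 [ 10.      12.4197 -43.5451]
(285, 308) -7.5 [ -7.5    -19.1318 -39.6905]
(285, 308) 0 [  0.     -17.4583 -54.5832]
(285, 308) 7.5 [  7.5    -15.7848 -69.4758]
(285, 308) 10 [ 10.    -15.227 -74.44 ]
(362, 308) -7.5 [ -7.5     18.9991 -39.7059]
(362, 308) 0 [  0.      17.223  -54.5972]
(362, 308) 7.5 [  7.5     15.447  -69.4884]
(362, 308) 10 [ 10.      14.8549 -74.4522]
(320, 246) -7.5 [-7.5    -2.442  64.4191]
(320, 246) 0 [ 0.     -2.2783 40.1081]
(320, 246) 7.5 [ 7.5    -2.1147 15.797 ]
(320, 246) 10 [10.     -2.0602  7.6934]
knob [0.5344 0.0975 0.204 ]
```

```bash
python3 - <<'E'
from h import *
from scipy.spatial.transform import Rotation as Ro
q=arm.get_state();M=Ro.from_quat(q["eef_rot"]).as_matrix()
for p in [(-37.5,94,-84),(37.5,94,-84),(-37.5,-94,-84),(-7.5,17,0),(-7.5,-17,0),(0,0,0)]:
    print(p,((proj("scene",q["tool_pos"]+M@np.array(p)/1e3))-[250,100])*[5,4.25])
E
```

```text
(-37.5, 94, -84) [401.9695 459.6065]
(37.5, 94, -84) [534.7089 412.9071]
(-37.5, -94, -84) [236.281  239.5581]
(-7.5, 17, 0) [381.818  431.9366]
(-7.5, -17, 0) [352.8962 393.5355]
(0, 0, 0) [379.661  408.3501]
```

Call:
jog_arm([
  [0,0,-12],
  [10,0,0],
  [15,0,0],
  [15,0,0],
  [15,0,0],
  [15,0,0],
  [15,0,0],
  [5,0,10],
  [0,0,10],
  [0,0,0],
], turn=[0,0,0,0,0,0,0,0,0,0], jaw=[255,255,255,255,255,255,255,255,255,255])

```text
time_s: 7.38
tool_pos: [0.5643, 0.1625, 0.1762]
eef_rot: [0.84, 0.543, -0.002, -0.0]
wrist_force: [-0.0, -0.5, -0.3]
opening: 0.0005
```

```bash
python3 - <<'E'
from h import *
for n in("wrist",):
    cv2.imwrite(f"pics/{n}5.png",arm.capture(n)[:,:,::-1])
print(arm.get_state()["wrist_force"],arm.get_state()["tool_pos"])
E
```

```text
[ 0.1477  0.028  -0.2172] [0.5646 0.1618 0.1772]
```

View pics/wrist5.png

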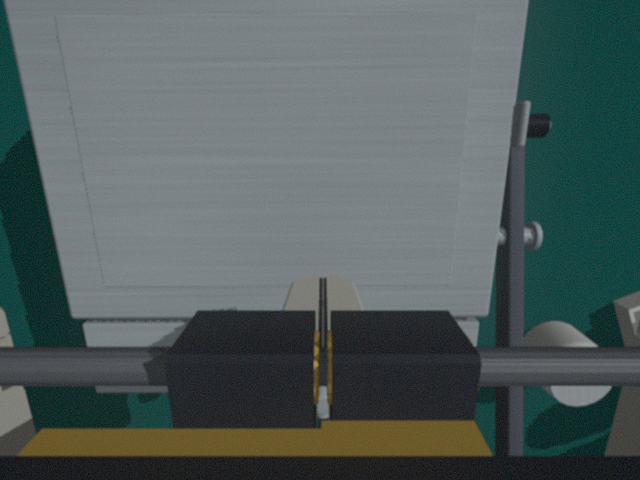

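Call:
jog_arm([
  [0,0,4],
  [0,0,4],
  [0,0,4],
  [0,0,2],
  [0,0,0],
], turn=[0,0,0,0,0], jaw=[255,255,255,255,255])

```text
time_s: 7.85
tool_pos: [0.5656, 0.1625, 0.1645]
eef_rot: [0.84, 0.542, -0.0, -0.0]
wrist_force: [0.3, -0.3, 0.1]
opening: 0.0005
```

Call:
jog_arm([
  [0,0,2],
  [0,0,2],
  [0,0,0],
], turn=[0,0,0], jaw=[255,255,255])

```text
time_s: 8.1
tool_pos: [0.5657, 0.1628, 0.1606]
eef_rot: [0.84, 0.543, -0.0, -0.0]
wrist_force: [0.1, -0.3, -0.3]
opening: 0.0006
```

Call:
jog_arm([
  [0,0,2],
  [0,0,2],
  [0,0,0],
], turn=[0,0,0], jaw=[255,255,255])

```text
time_s: 8.35
tool_pos: [0.5657, 0.1628, 0.1565]
eef_rot: [0.84, 0.543, -0.0, -0.0]
wrist_force: [-0.3, 0.3, -0.1]
opening: 0.0003
```

Call:
jog_arm([
  [0,0,2],
  [0,0,2],
  [0,0,0],
], turn=[0,0,0], jaw=[255,255,255])

```text
time_s: 8.6
tool_pos: [0.5656, 0.1627, 0.1524]
eef_rot: [0.84, 0.543, -0.0, -0.0]
wrist_force: [-0.1, 0.5, -0.2]
opening: 0.0003
```

```bash
python3 - <<'E'
from h import *
for n in("wrist","scene"):
    cv2.imwrite(f"pics/{n}6.png",arm.capture(n)[:,:,::-1])
print(arm.get_state()["wrist_force"],arm.get_state()["tool_pos"])
cv2.imwrite("pics/s6.png",cv2.resize(cv2.imread("pics/scene6.png")[100:240,250:410],None,fx=5,fy=4.25,interpolation=cv2.INTER_CUBIC))
E
```

```text
[ 1.3464  0.0178 -0.1885] [0.5658 0.1627 0.1527]
```

View pics/s6.png

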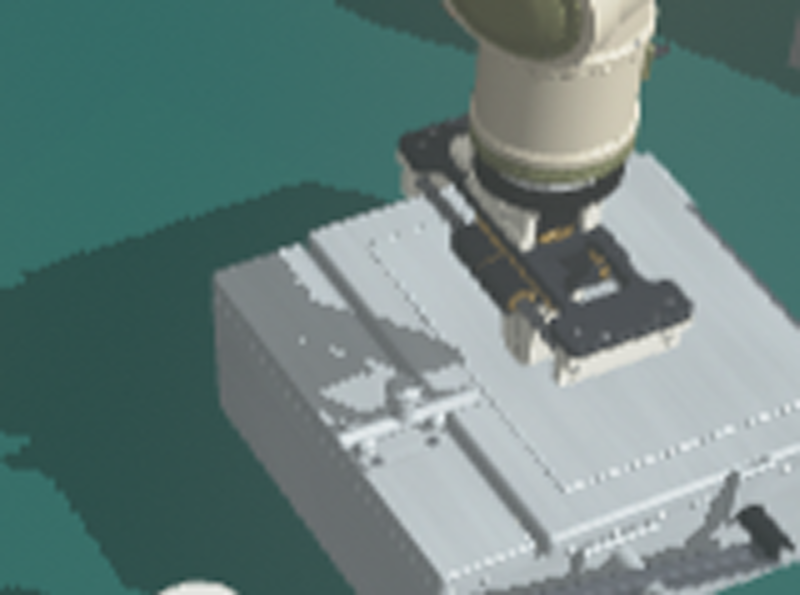

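View pics/wrist6.png

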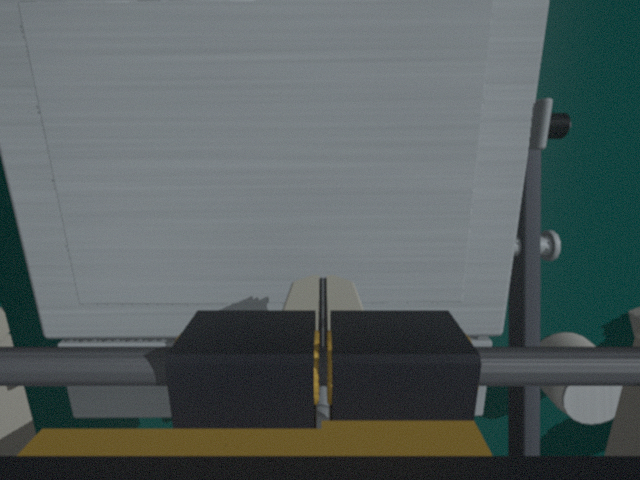

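Call:
jog_arm([
  [0,0,3],
  [0,0,3],
  [0,0,0],
], turn=[0,0,0], jaw=[255,255,255])

```text
time_s: 8.95
tool_pos: [0.5655, 0.1627, 0.1462]
eef_rot: [0.84, 0.543, -0.0, -0.0]
wrist_force: [0.1, -0.2, 0.3]
opening: 0.0004
```

Call:
jog_arm([
  [0,0,2],
  [0,0,2],
  [0,0,0],
], turn=[0,0,0], jaw=[255,255,255])

```text
time_s: 9.2
tool_pos: [0.5657, 0.1628, 0.1424]
eef_rot: [0.84, 0.543, -0.0, -0.0]
wrist_force: [-0.8, 0.4, 0.2]
opening: 0.0005
```

Call:
jog_arm([
  [0,0,2],
  [0,0,2],
  [0,0,0],
], turn=[0,0,0], jaw=[255,255,255])

```text
time_s: 9.45
tool_pos: [0.5657, 0.1628, 0.1385]
eef_rot: [0.84, 0.543, -0.0, -0.0]
wrist_force: [-0.1, 0.6, 0.1]
opening: 0.0009
```

Call:
jog_arm([
  [0,0,2],
  [0,0,2],
  [0,0,0],
], turn=[0,0,0], jaw=[255,255,255])

```text
time_s: 9.7
tool_pos: [0.5656, 0.1627, 0.1344]
eef_rot: [0.84, 0.543, -0.0, -0.0]
wrist_force: [0.4, -0.8, 0.0]
opening: 0.0007
```

Call:
jog_arm([
  [0,0,2],
  [0,0,2],
  [0,0,0],
], turn=[0,0,0], jaw=[255,255,255])

```text
time_s: 9.95
tool_pos: [0.5656, 0.1627, 0.1305]
eef_rot: [0.84, 0.543, -0.0, -0.0]
wrist_force: [0.1, 0.3, 1.1]
opening: 0.0006
```

```bash
python3 - <<'E'
from h import *
for n in("wrist","scene"):
    cv2.imwrite(f"pics/{n}7.png",arm.capture(n)[:,:,::-1])
print(arm.get_state()["wrist_force"],arm.get_state()["tool_pos"])
cv2.imwrite("pics/s7.png",cv2.resize(cv2.imread("pics/scene7.png")[100:240,250:410],None,fx=5,fy=4.25,interpolation=cv2.INTER_CUBIC))
E
```

```text
[-0.0216 -0.9709  0.531 ] [0.5658 0.1627 0.1307]
```

View pics/s7.png

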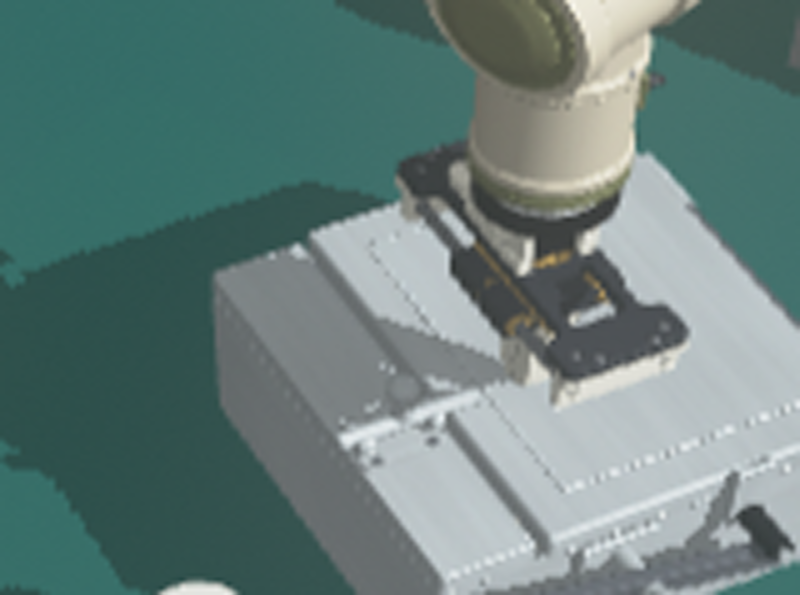

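View pics/wrist7.png

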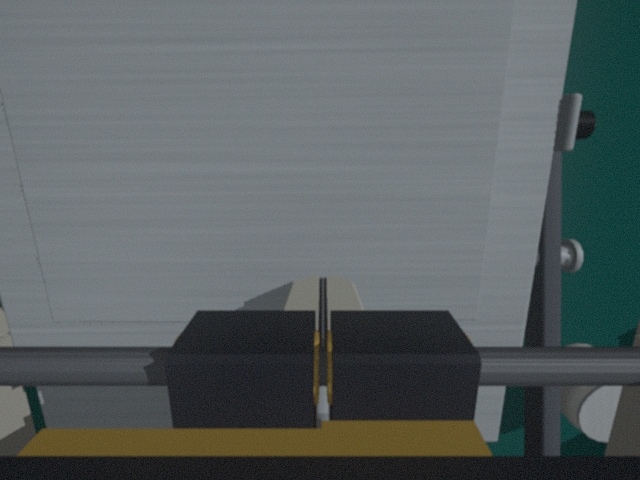

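```bash
python3 - <<'E'
from h import *
for z in (.13,.155,.165): print(z,plane("scene",250+528/5,100+382/4.25,z))
print(proj("scene",[.5656,.1627,.131]),proj("scene",[.5656,.1627,.155]))
E
```

```text
0.13 [0.5547 0.185  0.13  ]
0.155 [0.5652 0.1686 0.155 ]
0.165 [0.5694 0.162  0.165 ]
[353.9722 196.4922] [354.453  191.2715]
```

Call:
jog_arm([
  [0,0,2],
  [0,0,0],
], turn=[0,0], jaw=[255,255])

```text
time_s: 10.22
tool_pos: [0.5658, 0.1628, 0.1286]
eef_rot: [0.84, 0.543, -0.0, 0.0]
wrist_force: [-0.7, -0.4, -0.0]
opening: 0.0007
```

Call:
jog_arm([
  [0,0,2],
  [0,0,0],
], turn=[0,0], jaw=[255,255])

```text
time_s: 10.38
tool_pos: [0.5657, 0.1627, 0.1266]
eef_rot: [0.84, 0.543, -0.0, -0.0]
wrist_force: [0.0, -0.3, -0.6]
opening: 0.0005
```

Call:
jog_arm([
  [0,0,2],
  [0,0,0],
], turn=[0,0], jaw=[255,255])

```text
time_s: 10.55
tool_pos: [0.5657, 0.1628, 0.1245]
eef_rot: [0.84, 0.543, -0.0, -0.0]
wrist_force: [-0.3, 1.4, 1.2]
opening: 0.0007
```

Call:
jog_arm([
  [0,0,2],
  [0,0,0],
], turn=[0,0], jaw=[255,255])

```text
time_s: 10.72
tool_pos: [0.5657, 0.1627, 0.1225]
eef_rot: [0.84, 0.543, -0.0, -0.0]
wrist_force: [-0.9, -0.1, 0.3]
opening: 0.0002
```

Call:
jog_arm([
  [0,0,2],
  [0,0,0],
], turn=[0,0], jaw=[255,255])

```text
time_s: 10.88
tool_pos: [0.5657, 0.1628, 0.1205]
eef_rot: [0.84, 0.543, -0.0, -0.0]
wrist_force: [-0.3, -0.1, -0.6]
opening: 0.0006
```

Call:
jog_arm([
  [0,0,2],
  [0,0,0],
], turn=[0,0], jaw=[255,255])

```text
time_s: 11.05
tool_pos: [0.5657, 0.1627, 0.1186]
eef_rot: [0.84, 0.543, -0.0, -0.0]
wrist_force: [-0.5, -0.2, -0.0]
opening: 0.0004
```

```bash
python3 - <<'E'
from h import *
for n in("wrist","scene"):
    cv2.imwrite(f"pics/{n}8.png",arm.capture(n)[:,:,::-1])
s=arm.get_state();print(s["wrist_force"],s["moment"],s["tool_pos"],s["tau"],s["joints"])
a=cv2.resize(cv2.imread("pics/scene8.png")[140:220,320:400],None,fx=5,fy=5,interpolation=cv2.INTER_CUBIC)
b=cv2.resize(cv2.imread("pics/wrist8.png")[230:330,260:360],(400,400),interpolation=cv2.INTER_CUBIC)
cv2.imwrite("pics/s8.png",np.hstack([a,b]))
E
```

```text
[-0.3816  0.0249 -0.3661] [-0.0333  0.1115 -0.0096] [0.5658 0.1627 0.1187] [ -0.004  -61.207    8.7178 -18.0168  -0.0496  -0.0235   0.0076] [-0.7217  0.5628  0.5157  1.998  -0.4275  0.6876 -0.36  ]
```

View pics/s8.png

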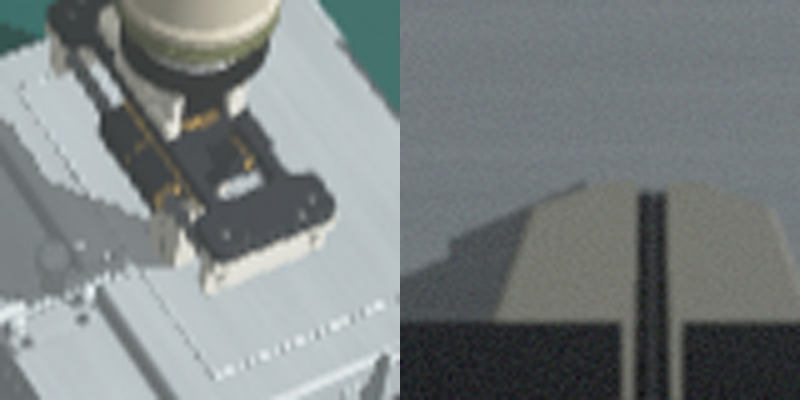

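Call:
jog_arm([
  [0,0,2],
  [0,0,0],
], turn=[0,0], jaw=[255,255])

```text
time_s: 11.32
tool_pos: [0.5661, 0.1628, 0.1176]
eef_rot: [0.84, 0.542, 0.0, -0.0]
wrist_force: [-3.1, 0.6, 8.6]
opening: 0.0001
```

Call:
jog_arm([
  [0,0,2],
  [0,0,0],
], turn=[0,0], jaw=[255,255])

```text
time_s: 11.48
tool_pos: [0.5661, 0.1629, 0.1174]
eef_rot: [0.84, 0.542, 0.001, -0.001]
wrist_force: [-8.6, -0.6, 31.4]
opening: 0.0009
```

Call:
jog_arm([
  [0,0,2],
  [0,0,0],
], turn=[0,0], jaw=[255,255])

```text
time_s: 11.65
tool_pos: [0.5662, 0.1629, 0.1173]
eef_rot: [0.84, 0.542, 0.002, -0.001]
wrist_force: [-15.0, -2.1, 52.2]
opening: 0.0005
```

Call:
jog_arm([
  [0,0,-10],
  [0,0,-15],
  [0,0,-15],
  [-10,0,0],
  [-10,0,0],
  [-10,0,0],
  [-10,0,0],
  [0,0,0],
], turn=[0,0,0,0,0,0,0,0], jaw=[255,255,255,255,255,255,255,255])

```text
time_s: 12.32
tool_pos: [0.5478, 0.1233, 0.1523]
eef_rot: [0.841, 0.541, -0.001, -0.0]
wrist_force: [0.4, -0.3, -0.5]
opening: 0.0009
```

Call:
jog_arm([
  [-4,0,0],
  [-4,0,0],
  [-4,0,0],
  [-4,0,0],
  [-4,0,0],
], turn=[0,0,0,0,0], jaw=[255,255,255,255,255])

```text
time_s: 12.73
tool_pos: [0.5413, 0.1082, 0.1528]
eef_rot: [0.84, 0.543, 0.0, -0.0]
wrist_force: [1.6, 2.6, -1.1]
opening: 0.0005
```

Call:
jog_arm([
  [-4,0,0],
  [-4,0,0],
  [0,0,0],
], turn=[0,0,0], jaw=[255,255,255])

```text
time_s: 12.98
tool_pos: [0.5376, 0.1002, 0.1529]
eef_rot: [0.84, 0.542, 0.0, 0.0]
wrist_force: [0.2, 1.8, -1.8]
opening: 0.0002
```

Call:
jog_arm([
  [-4,0,0],
  [-4,0,0],
  [-4,0,0],
  [-4,0,0],
  [-3,0,0],
  [0,0,0],
], turn=[0,0,0,0,0,0], jaw=[255,255,255,255,255,255])

```text
time_s: 13.48
tool_pos: [0.5297, 0.0825, 0.1529]
eef_rot: [0.84, 0.542, -0.0, 0.0]
wrist_force: [0.1, -0.4, -0.6]
opening: 0.0004
```

Call:
jog_arm([
  [-3,0,0],
  [-3,0,0],
  [0,0,0],
], turn=[0,0,0], jaw=[255,255,255])

```text
time_s: 13.73
tool_pos: [0.528, 0.0786, 0.153]
eef_rot: [0.84, 0.543, 0.001, -0.0]
wrist_force: [2.9, 4.6, -1.1]
opening: 0.0005
```

Call:
jog_arm([
  [-3,0,0],
  [-2,0,0],
  [0,0,0],
], turn=[0,0,0], jaw=[255,255,255])

```text
time_s: 13.98
tool_pos: [0.5278, 0.078, 0.1532]
eef_rot: [0.839, 0.544, 0.003, -0.001]
wrist_force: [8.4, 16.9, -5.0]
opening: 0.0004
```

Call:
jog_arm([
  [6,0,0],
  [10,0,0],
  [0,0,-20],
  [0,0,-30],
  [0,0,-30],
  [0,0,0],
], turn=[0,0,0,0,0,0], jaw=[255,255,255,255,255,255])

```text
time_s: 14.48
tool_pos: [0.5344, 0.0873, 0.2372]
eef_rot: [0.84, 0.542, 0.003, 0.001]
wrist_force: [0.8, -0.2, 1.1]
opening: 0.0004
```

```bash
python3 - <<'E'
from h import *
for n in("wrist","scene"):
    cv2.imwrite(f"pics/{n}9.png",arm.capture(n)[:,:,::-1])
s=arm.get_state();print(s["wrist_force"],s["tool_pos"],plane("wrist",320,246,.204))
a=cv2.resize(cv2.imread("pics/scene9.png")[140:240,280:380],(400,400),interpolation=cv2.INTER_CUBIC)
b=cv2.resize(cv2.imread("pics/wrist9.png"),None,fx=.625,fy=.625)
cv2.imwrite("pics/s9.png",np.hstack([a[:300],b]))
E
```

```text
[-0.5922  0.0122 -0.4265] [0.5324 0.0879 0.2335] [0.5317 0.0918 0.204 ]
```

View pics/s9.png

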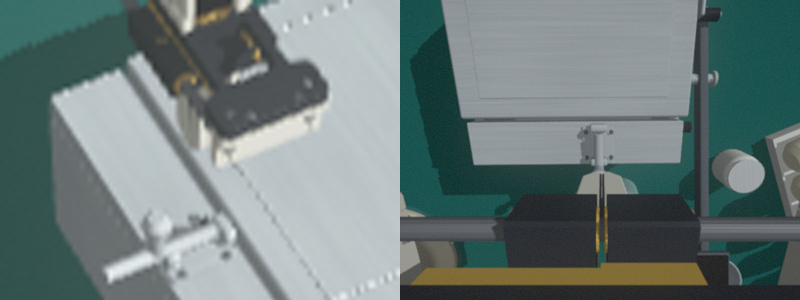

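```bash
python3 - <<'E'
from h import *
from scipy.spatial.transform import Rotation as Ro
M=Ro.from_quat(arm.get_state()["eef_rot"]).as_matrix()
tp=np.array([.5658,.1627,.1187]);K,T=P("scene");o=M.T@(T[:3,3]-tp)*1e3
for (u,v) in [(320+205/5,140+292/5),(320+325/5,140+240/5)]:
    d=M.T@T[:3,:3]@np.array([(u-K[0,2])/K[0,0],-(v-K[1,2])/K[1,1],-1])
    for y in (50,70,94): print((u,v),o+d*(y-o[1])/d[1])
s=arm.get_state();print(s["tool_pos"]);M=Ro.from_quat(s["eef_rot"]).as_matrix()
for n,p in dict(paddle=(.593,-.125,.198),jar=plane("top",120+603/3,170+313/3,.095),bowl=plane("top",414,237,.055),carton=plane("top",422,303,.045)).items(): print(n,p,1e3*M.T@(np.array(p)-s["tool_pos"]))
E
```

```text
(361.0, 198.4) [ -9.733   50.     -68.7523]
(361.0, 198.4) [ -23.3332   70.     -100.6885]
(361.0, 198.4) [ -39.6534   94.     -139.0119]
(385.0, 188.0) [ 64.8087  50.     -70.6937]
(385.0, 188.0) [  49.2347   70.     -102.5785]
(385.0, 188.0) [  30.5459   94.     -140.8402]
[0.5324 0.0879 0.2335]
paddle (0.593, -0.125, 0.198) [-169.1696  142.8191   35.5451]
jar [ 0.5117 -0.0624  0.095 ] [-145.7062   42.8635  138.4567]
bowl [ 0.5927 -0.3094  0.055 ] [-337.5352  218.2358  178.4665]
carton [ 0.4241 -0.3107  0.045 ] [-408.0402   65.1061  188.2281]
```

Call:
jog_arm([
  [-17,14,0],
  [-17,14,0],
  [-17,14,0],
  [-17,14,0],
  [-17,14,0],
  [-17,14,0],
  [-17,14,0],
  [-17,14,0],
  [-17,14,0],
  [-16,16,0],
], turn=[0,0,0,0,0,0,0,0,0,0], jaw=[255,255,255,255,255,255,255,255,255,255])

```text
time_s: 15.42
tool_pos: [0.5909, -0.1255, 0.2312]
eef_rot: [0.84, 0.542, -0.001, -0.001]
wrist_force: [1.0, -0.3, -0.1]
opening: 0.0003
```

Call:
jog_arm([
  [0,0,10],
  [0,0,10],
  [0,0,0],
], turn=[0,0,0], jaw=[255,255,255])

```text
time_s: 15.67
tool_pos: [0.59, -0.1232, 0.2095]
eef_rot: [0.84, 0.543, -0.002, -0.002]
wrist_force: [0.9, 0.2, -0.8]
opening: 0.0008
```

```bash
python3 - <<'E'
from h import *
s=arm.get_state();print(s["wrist_force"],s["tool_pos"])
for n in("wrist","scene","top"):
    cv2.imwrite(f"pics/{n}10.png",arm.capture(n)[:,:,::-1])
a=cv2.resize(cv2.imread("pics/scene10.png")[150:300,240:390],(450,450),interpolation=cv2.INTER_CUBIC)
b=cv2.resize(cv2.imread("pics/wrist10.png")[180:330,260:380],(350,450))
cv2.imwrite("pics/s10.png",np.hstack([a,b]))
print(proj("wrist",[.593,-.125,.198]), proj("wrist",s["tool_pos"]+[0,0,.037]))
E
```

```text
[ 0.8784  0.2416 -0.7551] [ 0.59   -0.1232  0.2095]
[326.6247 259.6483] [320.6701 290.734 ]
```

View pics/s10.png

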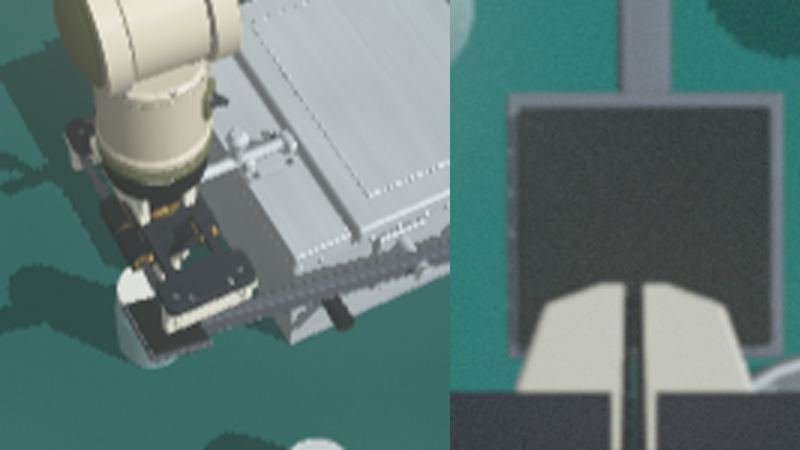

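View pics/wrist10.png

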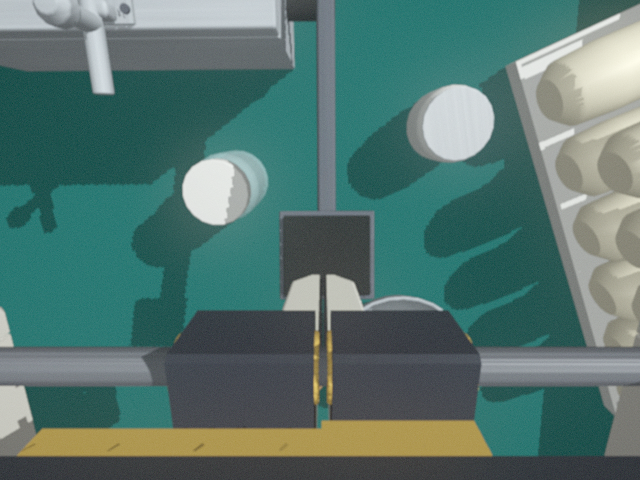

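View pics/top10.png

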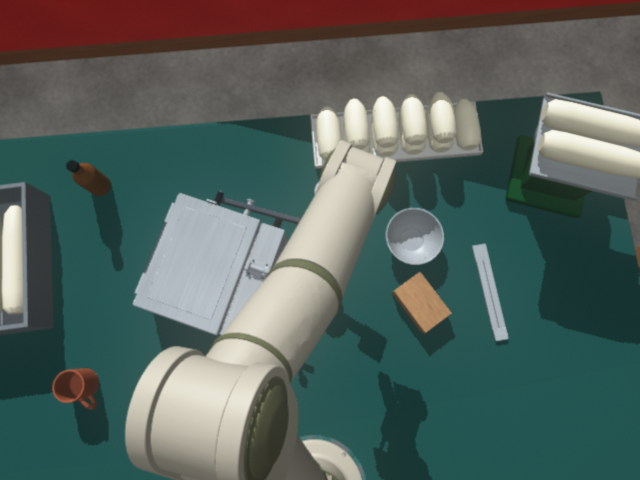

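View pics/scene10.png

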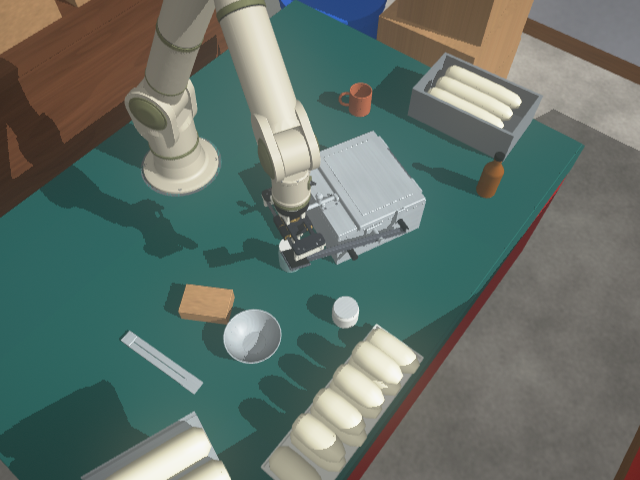

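```bash
python3 - <<'E'
from h import *
s=arm.get_state();print(s["joints"])
# elbow centre approx between views
print("elbow", tri([("top",205,425),("scene",40,0)]))
for z in (.2,.3,.4,.5,.6): print(z,plane("top",150,420,z),plane("top",290,270,z),plane("top",360,180,z))
E
```

```text
[-0.2988  0.4745  0.6063  1.8761 -0.3398  0.8966  0.0488]
elbow [ 0.2375 -0.1075  0.8461]
0.2 [0.2183 0.3286 0.2   ] [0.5139 0.0078 0.2   ] [ 0.7114 -0.1709  0.2   ]
0.3 [0.2297 0.2962 0.3   ] [0.4996 0.0032 0.3   ] [ 0.68   -0.1601  0.3   ]
0.4 [0.241  0.2637 0.4   ] [ 0.4853 -0.0015  0.4   ] [ 0.6486 -0.1492  0.4   ]
0.5 [0.2524 0.2313 0.5   ] [ 0.471  -0.0061  0.5   ] [ 0.6172 -0.1383  0.5   ]
0.6 [0.2637 0.1988 0.6   ] [ 0.4568 -0.0107  0.6   ] [ 0.5858 -0.1275  0.6   ]
```

Call:
jog_arm([
  [0,4,8],
  [0,0,8],
  [0,0,8],
  [0,0,6],
  [0,0,5],
  [0,0,4],
  [0,0,4],
  [0,0,0],
], turn=[0,0,0,0,0,0,0,0], jaw=[255,255,255,255,255,255,255,255])

```text
time_s: 16.48
tool_pos: [0.5953, -0.126, 0.1691]
eef_rot: [0.84, 0.542, -0.0, -0.0]
wrist_force: [0.8, -0.2, -1.0]
opening: 0.0003
```

Call:
jog_arm([
  [0,0,3],
  [0,0,3],
  [-1,0,4],
  [-1,0,4],
  [-1,0,4],
  [-1,0,4],
  [0,0,0],
], turn=[0,0,0,0,0,0,0], jaw=[255,255,255,255,255,255,255])

```text
time_s: 17.07
tool_pos: [0.5943, -0.1303, 0.1493]
eef_rot: [0.84, 0.542, 0.001, 0.0]
wrist_force: [-5.1, 1.9, 19.4]
opening: 0.0007
```

Call:
jog_arm([
  [-1,0,4],
  [-1,0,4],
  [-1,0,4],
  [0,0,0],
], turn=[0,0,0,0], jaw=[255,255,255,255])

```text
time_s: 17.4
tool_pos: [0.5929, -0.1332, 0.1369]
eef_rot: [0.84, 0.542, 0.001, 0.0]
wrist_force: [-2.3, 0.7, 12.3]
opening: 0.0006
```

```bash
python3 - <<'E'
from h import *
s=arm.get_state();print(s["wrist_force"],s["tool_pos"])
for n in("wrist","scene"):
    cv2.imwrite(f"pics/{n}11.png",arm.capture(n)[:,:,::-1])
a=cv2.resize(cv2.imread("pics/scene11.png")[120:280,260:430],(425,400),interpolation=cv2.INTER_CUBIC)
b=cv2.resize(cv2.imread("pics/wrist11.png")[180:330,260:380],(320,400))
cv2.imwrite("pics/s11.png",np.hstack([a,b]))
E
```

```text
[-2.279   0.7333 12.2956] [ 0.5929 -0.1332  0.1369]
```

View pics/s11.png

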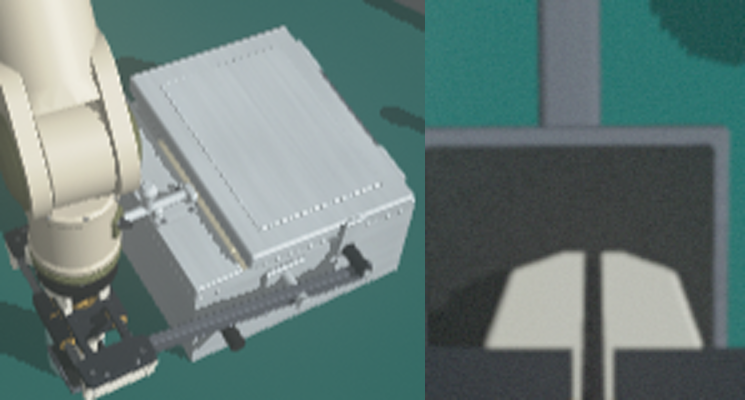

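Call:
jog_arm([
  [-1,0,5],
  [-1,0,5],
  [-1,0,5],
  [-1,0,5],
  [-1,0,5],
  [-1,0,5],
  [-1,0,5],
  [0,0,5],
  [0,0,5],
  [0,0,5],
], turn=[0,0,0,0,0,0,0,0,0,0], jaw=[255,255,255,255,255,255,255,255,255,255])

```text
time_s: 18.33
tool_pos: [0.59, -0.1398, 0.0866]
eef_rot: [0.84, 0.542, 0.0, 0.001]
wrist_force: [-3.3, -1.7, 10.6]
opening: 0.0008
```

Call:
jog_arm([
  [0,0,5],
  [0,0,5],
  [0,0,5],
  [0,0,5],
  [1,0,5],
  [1,0,5],
  [1,0,5],
  [1,0,5],
  [0,0,5],
  [0,0,0],
], turn=[0,0,0,0,0,0,0,0,0,0], jaw=[255,255,255,255,255,255,255,255,255,255])

```text
time_s: 19.17
tool_pos: [0.5909, -0.1378, 0.041]
eef_rot: [0.841, 0.542, -0.001, 0.001]
wrist_force: [-3.9, -5.7, 8.7]
opening: 0.0009
```

Call:
jog_arm([
  [1,0,4],
  [1,0,4],
  [0,0,4],
  [0,0,3],
  [0,0,0],
], turn=[0,0,0,0,0], jaw=[255,255,255,255,255])

```text
time_s: 19.58
tool_pos: [0.5918, -0.1357, 0.0264]
eef_rot: [0.841, 0.542, -0.0, 0.001]
wrist_force: [-4.6, -4.1, 10.4]
opening: 0.0004
```

Call:
jog_arm([
  [0,0,2],
  [0,0,2],
  [0,0,0],
], turn=[0,0,0], jaw=[255,255,255])

```text
time_s: 19.83
tool_pos: [0.5922, -0.1351, 0.0227]
eef_rot: [0.84, 0.542, 0.0, 0.001]
wrist_force: [-3.8, -3.0, 12.3]
opening: 0.0004
```

Call:
jog_arm([
  [0,0,2],
  [0,0,0],
], turn=[0,0], jaw=[255,255])

```text
time_s: 20.0
tool_pos: [0.5923, -0.1348, 0.0208]
eef_rot: [0.84, 0.542, 0.0, 0.001]
wrist_force: [-3.8, -2.7, 13.9]
opening: 0.0004
```

Call:
jog_arm([
  [0,0,2],
  [0,0,0],
], turn=[0,0], jaw=[255,255])

```text
time_s: 20.17
tool_pos: [0.5925, -0.1345, 0.0195]
eef_rot: [0.84, 0.542, 0.001, 0.001]
wrist_force: [-6.7, 0.1, 20.1]
opening: 0.0008
```

Call:
jog_arm([
  [0,0,1.5],
  [0,0,0],
], turn=[0,0], jaw=[255,255])

```text
time_s: 20.33
tool_pos: [0.5925, -0.1345, 0.019]
eef_rot: [0.84, 0.542, 0.001, 0.0]
wrist_force: [-7.1, -0.5, 33.9]
opening: 0.0006
```

Call:
jog_arm([
  [0,0,-0.5],
  [0,0,0],
  [0,0,0],
  [0,0,0],
], turn=[0,0,0,0], jaw=[255,255,255,255])

```text
time_s: 20.67
tool_pos: [0.5925, -0.1346, 0.0192]
eef_rot: [0.84, 0.542, 0.001, 0.001]
wrist_force: [-7.1, -1.1, 28.7]
opening: 0.0006
```

```bash
python3 - <<'E'
from h import *
for n in("wrist","scene","top"):
    cv2.imwrite(f"pics/{n}12.png",arm.capture(n)[:,:,::-1])
s=arm.get_state();print(s["time_s"],s["wrist_force"],s["tool_pos"],s["joint_velocities"])
a=cv2.resize(cv2.imread("pics/scene12.png"),(400,300));a2=cv2.resize(cv2.imread("pics/top12.png"),(400,300))
b=cv2.resize(cv2.imread("pics/wrist12.png"),(400,300)); c=cv2.resize(cv2.imread("pics/scene12.png")[110:290,250:450],(400,300))
cv2.imwrite("pics/s12.png",np.vstack([np.hstack([c,a2]),np.hstack([a,b])]))
E
```

```text
20.8167 [-8.1383 -0.6825 27.8645] [ 0.5926 -0.1346  0.0193] [-0.0026  0.0015 -0.0003  0.0002 -0.0011 -0.0006  0.0003]
```

View pics/s12.png

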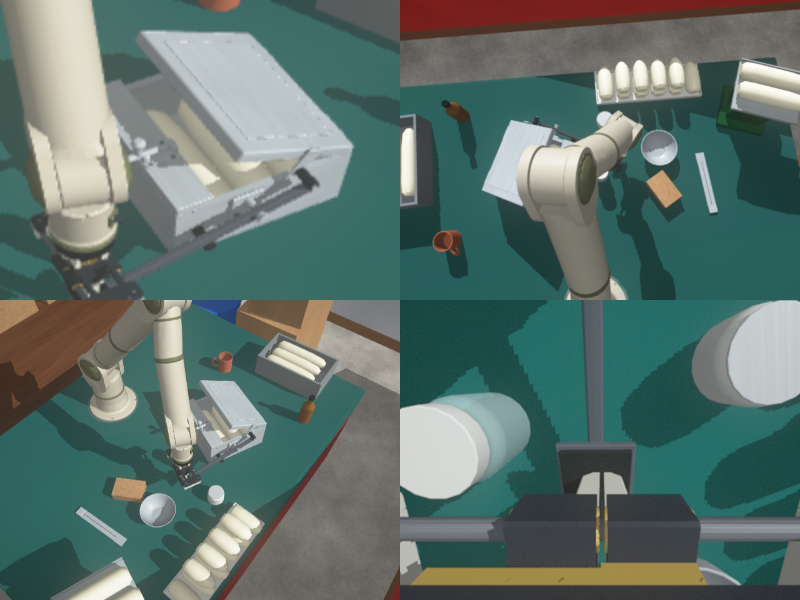

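```bash
python3 - <<'E'
from h import *
print("jar",plane("wrist",72,240,.095),"tub",plane("wrist",585,106,.06))
print(arm.job_done())
E
```

```text
jar [ 0.5241 -0.0618  0.095 ] tub [ 0.729  -0.1011  0.06  ]
the job is handed in; nothing more can be done
None
```

I pushed the bolt fully back, then pressed the lever paddle down to its stop. I handed the job in while still holding it there with the lid open, at about 20.8 s of the 58 s allowed.

- **Fingertip offset:** my first pass at the knob went over it without touching. To find out why, I lowered the closed fingertips onto the shut lid, away from the bolt. They sit about 37 mm short of the reported TCP, and I allowed for that from then on. That check pressed the lid with the fingertips at up to about 54 N.
- **Bolt:** it moved freely for about 33 mm after contact, then hit its stop at about 19 N. The pictures showed its end clear of the lid.
- **Lever and lid:** the paddle stopped with the fingertips about 56 mm above the counter, which matches the lever's stop. I eased the hold to about 28–29 N down. The last pictures show the lid standing open, raised by the lever only, and the arm at rest.
- **Loose items:** the bowl is where it started in the top view, and the carton and tongs look the same there. The tub measured within about 5 mm of its start. The jar's last reading, a rough one from the edge of the wrist image, was about 12 mm off its first one. The gripper body passed roughly 60 mm above the jar and I saw no sign of contact, so I take that as measurement error, but I did not confirm it.

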